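# Clear a wedged stopper from a drying tube

### The job

A small rubber stopper has slid down the clear tube on the pivot stand and is wedged at its bottom. Tip the tube upright by its side lever, then take the longer of the two push rods from the wooden block and push it down the tube until its disc rests on the mouth, so that the stopper drops into the white dish underneath; leave the rod standing in the upright tube. Leave the short rod in the block and the dish in its place.

Things in the scene. Friction and masses are not known exactly. Their poses are not given: they have to be found in the camera images.
- tube (a joint): Tilt of the clear plastic tube on its stand. 0 = leaning 0.85 rad from vertical, mouth towards the stand's +y side (always so at the start); grows as the tube is raised; 0.85 = upright, against a stop. Stiff hinge (about 0.1 N m of friction), stays wherever it is left; the lever needs 4 to 10 N.
- pivot (a point): Point on the tilt axis and the tube's centre line, 95 mm above the table. Its frame is the stand's and never tilts: x = tilt axis, z up. The lever points to -x; the stand's grey post (28 mm wide, 114 mm high) is 44 to 56 mm to +x. The stand is fixed; base plate 120 x 120 x 8 mm, centred under this point.
- lever_grip (a point): Where to take the lever, a round steel bar of 12 mm diameter parallel to the tilt axis on the stand's -x side of the tube: on the bar's centre line, 42 mm from the tube's centre line, 36 mm from the tilt axis towards the mouth; bar clear for 12 mm either side, black ball of 18 mm at its end. Moves on a circle of 36 mm radius about the tilt axis. Its z points along the tube out of the mouth.
- tube_mouth (a point): Centre of the flared upper mouth, in the plane of its rim (inner diameter 33 mm, outer 38 mm, narrowing over 15 mm to a bore of 23 mm). z points out along the tube, 95 mm long and open at both ends. Upright: straight above the pivot, 150 mm above the table, lower end at 55 mm. A springy rubber lip inside the lower end holds the stopper; 6 to 12 N pushes it out.
- long_rod_grip (a point): Centre of the upright wooden handle (20 mm diameter, 42 mm long) of the long push rod, loose, about 60 g; z up along the rod. Below: a steel disc (46 mm diameter, 4 mm thick, underside 25 mm below this point), then a rod of 12 mm diameter with its flat end 128 mm below this point. Stands in one of the block's two holes (which one varies); reaches right through the tube.
- short_rod_grip (a point): Centre of the handle of the short push rod, the same shape but with its flat lower end only 75 mm below this point, so it stands 53 mm lower in the block and cannot reach through. To be left there.
- stopper_centre (a point): Centre of the small black rubber stopper, a tapered plug 20 mm in diameter and 22 mm high, wedged in the lower end of the tube at the start. A larger red stopper elsewhere on the table is not concerned.
- dish: White porcelain evaporating dish, 72 x 68 x 29 mm, loose, standing on the stand's base plate under the tube; origin at the centre of its underside.
- block: Fixed wooden block, 60 x 130 x 40 mm, origin at the centre of its underside; two holes (13.5 mm wide, 30 mm deep) 35 mm to either side along its y axis hold the two rods upright.
Things that resemble listed ones, but are neither listed nor needed, are in the scene too. Leave any turquoise look-alike of the part that bears long_rod_grip alone.

How it is judged:
By the outcome, as a careful person would: the job done as asked, in the order asked, and still so for the second after the job is handed in, with the robot touching nothing.
It also fails if it takes over 58 s, if anything falls off the work surface, if the arm or the gripper's body presses on something with over 40 N, if the wrist force passes 120 N, or if a joint passes its speed limit or range.

### The arm

A 6-joint arm with a two-finger parallel gripper is mounted at the origin on a cart in front of the work surface, level with it; the furniture and walls round the work are solid. World frame = base frame: x ahead of the robot, y to its left, z up, the work surface at z = 0. Lengths are in mm, angles in rad, forces in N, time in s.
With the tool pointing down it reaches from about 300 to 775 mm from the base axis. Payload 14.6 kg.
Tool frame: the origin (TCP) lies midway between the tips of the shut fingers; the grasp point (between the pads) lies grasp_offset behind it (grasp_offset is the distance from the TCP to the grasp point, in mm); z points along the fingers, y is the line along which they close (so a half turn about z gives the same grasp; the last joint's range is limited). The gripper opens to 94 mm and grips with 3 to 60 N. Pads are 16 mm wide; open, the fingers measure 119 mm over their backs; the gripper's body (75 mm by 177 mm) begins 78 mm behind the grasp point.
Start: joints at [-1.242, 0.3, 1.521, -0, 1.321, -0.067], TCP at [212.043, -507.471, 184.146] pointing down, gripper open.
Joint ranges: [-3.03, 3.03], [-0.79, 2.21], [0.23, 2.52], [-1.04, 4.18], [0, 3.07], [-2.55, 2.55]. Speed limits (rad/s): [2.22, 2.22, 2.57, 3.14, 3.14, 3.14].

### API

Orientations are given as [roll, pitch, yaw] about the fixed x, y, z axes, in that order (R = Rz(yaw) Ry(pitch) Rx(roll)).
In Python, from cell import * gives the robot as it stands. The module is installed in compiled form; this text tells all that it offers.
- The arm moves only by the shell command python3 -m jog 'ROWS' [FORCE]. ROWS is JSON, a list of rows, each a list of 3 entries, a list of its own where there are three numbers: the finger opening in mm, from 0 to 94, then the shift along the tool's x, y, z in units of 50 mm (1.0 is 50 mm), then the turn about the tool's z in units of 180 degrees (1.0 is 180 degrees). In form: [[fingers, [dx, dy, dz], twist], ...]. A call has 1 to 20 rows; each row shifts and turns the commanded pose from where the row before left it, along the tool's axes as they then stand; what a row does not reach is not made up. A row lasts 1/10 s, in which the tool goes at most 50 mm and 8.59 degrees, less where a joint would pass 70% of its speed; a pose out of reach is approached as far as the arm can. A call with a number of a shift or a turn outside -1 to 1 is refused whole. A call with a gripper value outside its range is refused whole. The fingers move at their own pace and stop on an object; FORCE is the grip in N (left out, the last holds). Time passes only in rows, so rows that do not move let the fingers close. It gives the time, the measured TCP pose, the force, the opening and the grip force at its end, in the units of the state.
- read_state(): the state, without advancing time (a new reading comes with each control period).
- camera(name): name is "scene" or "top" or "wrist"; returns the picture (400x640x3 uint8, red, green, blue); there is no depth.
- calibration(name): a dict with "mtx" (3x3 intrinsics, pixels), "cam_to_world" (4x4, takes a point from camera to world coordinates); the wrist camera has in their place "hand_eye" (4x4, takes a point from camera to tool coordinates, whose origin is the TCP and whose axes are the flange's). Camera axes: x right, y down, z forward; pixel columns grow to the right and rows downward; lengths in mm; the calibration is good to about 2 mm. A picture is of the moment at which its call begins: read the wrist's pose just before it. calibration takes no time and is no camera call.
- sign_off(): hands the job in; it is judged then, once.
Trained networks look in the newest picture that a camera, given by its name, has taken for a name from the list of things; names that differ only in an ending like _2 or _b are one class to them, and where a whole thing is asked for, a point or a joint stands for the part that bears it (a point fixed in the world has none). Each returns a list of dicts, best first, with "conf" (0 to 1); they miss things now and then, are a little off and sometimes report something else, mostly with a low value. They report only what shows in the picture. A call takes as long as a camera call. They do not tell look-alikes from the thing itself.
- regions_of(camera, query): "pixels" (400x640 bool, what is visible of it) and "rect" ([centre column, centre row, width, height] in pixels, round what is visible of it).
The state is a dict: "clock": time; "joints": joint angles; "qd": joint speeds; "effort": joint torques, N m; "eef_pos": TCP position; "eef_rot": TCP orientation; "wrist_force": force on the tool from outside, world axes, zero at the start; "moment": the same for the moment, N m; "finger_gap": finger opening in mm; "finger_force": force on a finger pad.
Only numpy, scipy, OpenCV 4.12 (cv2) and the standard library are available. Lean on these libraries where they do the work, as an engineer would, in place of code of your own. Each camera call takes 0.05 s, during which the arm holds its last target. There are 200 camera calls.

## Working session

There is one attempt and no reset: what is moved stays moved. The work goes in short steps, Python scripts to look and compute and a shell command to move; the robot and the scene stay as the last step left them, time stands still between calls to the robot, and variables do not carry over. Pictures are saved under pics/ and viewed, at most 12 in all, crops included, and the job is handed in when it is done.

```bash
mkdir -p pics
python3 - <<'E'
from cell import *
import cv2,numpy as np
print(read_state())
for n in ("scene","top"):
    im=camera(n); cv2.imwrite(f"pics/{n}0.png",cv2.cvtColor(im,cv2.COLOR_RGB2BGR))
    c=calibration(n); print(n,np.round(c["mtx"],1).tolist(),np.round(c["cam_to_world"],3).tolist())
    for q in ("long_rod_grip","short_rod_grip","tube","lever_grip","tube_mouth","dish","block"):
        print(q,[(np.round(r["rect"]).tolist(),round(r["conf"],2)) for r in regions_of(n,q)])
print(np.round(calibration("wrist")["hand_eye"],3).tolist())
E
```

```text
{'clock': 0.0, 'joints': array([-1.24157437e+00,  3.00493681e-01,  1.52155111e+00, -7.81206601e-06,
        1.32068912e+00, -6.66263566e-02]), 'qd': array([-0.0002247 , -0.00013664, -0.0004689 , -0.00194845, -0.00048163,
        0.00109882]), 'effort': array([-2.66621682e-04, -5.31802154e+01, -3.52730334e+01,  7.08201667e-02,
        2.44173309e-02, -7.58216947e-05]), 'eef_pos': array([ 211.96868358, -507.21761808,  183.58663191]), 'eef_rot': array([-3.14045342e+00, -6.84315589e-05,  3.95850214e-01]), 'wrist_force': array([-0.15409102,  0.30450498, -0.2973005 ]), 'moment': array([0.01362658, 0.04826324, 0.00713135]), 'finger_force': 0.0, 'finger_gap': 94.1742938398231}
scene [[509.7, 0.0, 316.4], [0.0, 509.7, 188.9], [0.0, 0.0, 1.0]] [[0.654, -0.333, 0.68, -104.76], [-0.756, -0.319, 0.571, -731.863], [0.027, -0.887, -0.46, 494.833], [0.0, 0.0, 0.0, 1.0]]
long_rod_grip [([324.0, 250.0, 24.0, 86.0], 0.87), ([364.0, 202.0, 28.0, 66.0], 0.75)]
short_rod_grip [([395.0, 233.0, 24.0, 41.0], 0.91)]
tube []
lever_grip []
tube_mouth []
dish [([280.0, 189.0, 12.0, 18.0], 0.45)]
block [([379.0, 252.0, 84.0, 62.0], 0.66)]
top [[411.6, 0.0, 320.9], [0.0, 411.6, 198.4], [0.0, 0.0, 1.0]] [[0.002, -0.998, 0.056, 429.61], [-1.0, -0.002, 0.003, -242.125], [-0.002, -0.056, -0.998, 958.205], [0.0, 0.0, 0.0, 1.0]]
long_rod_grip [([372.0, 253.0, 20.0, 23.0], 0.95), ([365.0, 191.0, 23.0, 24.0], 0.81), ([261.0, 169.0, 60.0, 68.0], 0.51)]
short_rod_grip [([393.0, 194.0, 18.0, 19.0], 0.54)]
tube [([256.0, 175.0, 48.0, 58.0], 0.88)]
lever_grip [([255.0, 174.0, 46.0, 56.0], 0.7)]
tube_mouth [([253.0, 176.0, 44.0, 55.0], 0.59)]
dish [([262.0, 169.0, 30.0, 28.0], 0.57)]
block [([376.0, 192.0, 62.0, 24.0], 0.72)]
[[-0.001, -0.962, -0.273, 79.815], [1.0, -0.0, -0.0, -0.15], [0.0, -0.273, 0.962, -200.892], [0.0, 0.0, 0.0, 1.0]]
```

View pics/scene0.png

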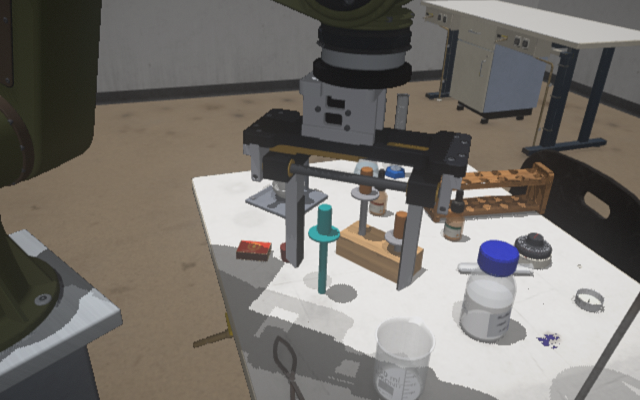

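View pics/top0.png

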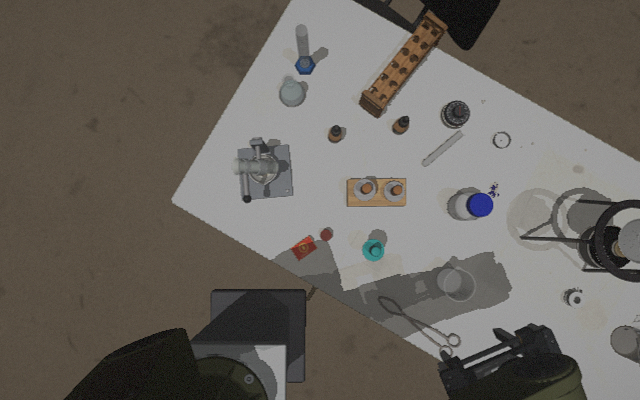

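Scene: the arm hides the stand (~285,195); rods at (366,200) and (400,230), turquoise one at (323,240). Top: stand plate at (265,170), mouth to the left, lever ball at (247,199); candidates for the long rod: (366,187), (395,189) short, (373,250) turquoise. I choose (366,187), which stands tallest in the scene view. Close crop to check.

```bash
cat > h.py <<'E'
import numpy as np,cv2
from cell import *
from scipy.spatial.transform import Rotation as R
def T(name,st=None):
    c=calibration(name)
    if name!="wrist": return c["mtx"],c["cam_to_world"]
    M=np.eye(4);M[:3,:3]=R.from_euler("xyz",st["eef_rot"]).as_matrix();M[:3,3]=st["eef_pos"]
    return c["mtx"],M@c["hand_eye"]
def ray(name,px,z,st=None):
    K,M=T(name,st);d=M[:3,:3]@np.linalg.solve(K,[px[0],px[1],1.]);o=M[:3,3]
    return o+d*(z-o[2])/d[2]
def proj(name,p,st=None):
    K,M=T(name,st);q=K@(M[:3,:3].T@(np.asarray(p,float)-M[:3,3]));return q[:2]/q[2]
E
python3 - <<'E'
from h import *
im=cv2.imread("pics/top0.png")
a=cv2.resize(im[125:215,220:310],None,fx=6,fy=6,interpolation=cv2.INTER_CUBIC)
cv2.imwrite("pics/c1.png",a[:540,:540])
b=cv2.resize(im[165:270,335:425],None,fx=5,fy=5,interpolation=cv2.INTER_CUBIC);
s=cv2.resize(cv2.imread("pics/scene0.png")[150:290,300:440],None,fx=2,fy=2)
o=np.zeros((540,800,3),np.uint8);o[:525,:450]=b;o[:280,460:740]=s
cv2.imwrite("pics/c2.png",o)
print(ray("top",(366,187),165),ray("top",(395,189),110),ray("top",(376,192),40))
E
```

```text
[ 496.03734897 -327.19140363  165.        ] [ 496.61573808 -392.95674027  110.        ] [ 495.33776503 -362.8994467    40.        ]
```

View pics/c1.png

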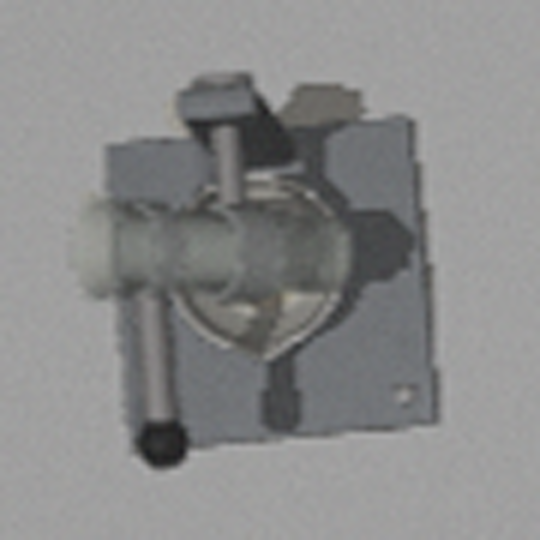

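View pics/c2.png

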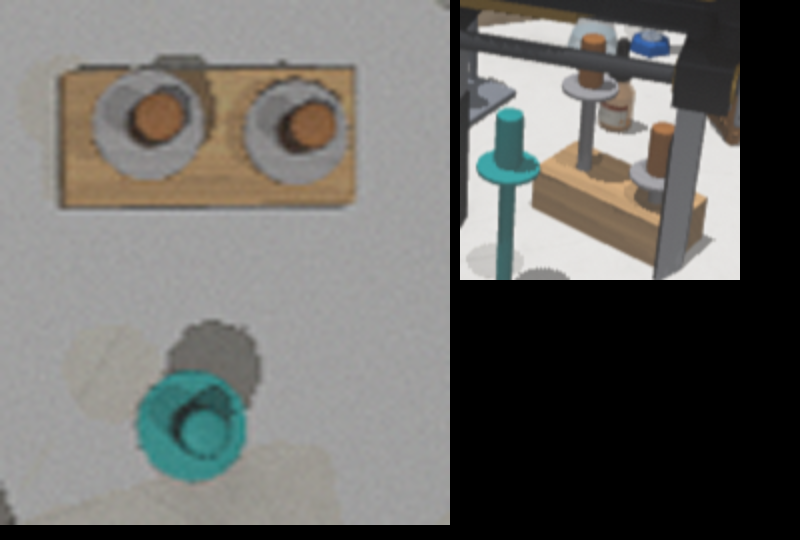

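Crop confirms: the left orange-handled rod (366,187) is tall (long), right one (395,189) low, the turquoise one is separate. Stand plate corners, lever and ball are readable in c1.

Run:
```python
from h import *
import cell
print(getattr(cell,"grasp_offset",None),[n for n in dir(cell) if n[0]!="_"])
cs=[(105,145),(415,117),(438,420),(130,450)]
W=np.array([ray("top",((u+.5)/6-.5+220,(v+.5)/6-.5+125),8) for u,v in cs]);print(W.round(1),W.mean(0))
e=W[0]-W[1]+W[3]-W[2];yaw=np.arctan2(-e[0],e[1]);f=W[0]+W[1]-W[2]-W[3];print(yaw,np.arctan2(f[1],f[0]),np.linalg.norm(e)/2,np.linalg.norm(f)/2)
b=ray("top",((163.5)/6-.5+220,443.5/6-.5+125),118.8);print("ball",b)
p=W.mean(0);yaw=(yaw+np.arctan2(f[1],f[0]))/2;Rz=R.from_euler("z",yaw).as_matrix()
print("ball pred",p+Rz@[-63,27,0]);print("grip",p+Rz@[-42,27,0])
# shift for hover
st=read_state();M=R.from_euler("xyz",st["eef_rot"]).as_matrix()
print(M.T@(np.array([p[0]-40,p[1],260])-st["eef_pos"])/50,(st["eef_rot"][2]-yaw)/np.pi)
```

```text
18.8 ['Unreachable', 'calibration', 'camera', 'grasp_offset', 'read_state', 'regions_of', 'sign_off']
[[ 598.   -44.2    8. ]
 [ 609.1 -164.5    8. ]
 [ 491.3 -174.2    8. ]
 [ 479.4  -55.5    8. ]] [ 544.44227641 -109.60280866    8.        ]
0.09592599020741342 0.0880897867667922 120.01899549839119 118.65236255318653
ball [476.03456841 -88.46454035 118.8       ]
ball pred [479.22804059 -88.50533377   8.        ]
grip [500.13921604 -86.57589307   8.        ]
[ 8.4640156  -5.08760928 -1.5170274 ] 0.09669078246747995
```

```bash
python3 -m jog '[[94,[0,0,-0.75],0],[94,[0.3,-0.2,-0.75],0],[94,[0.7,-0.42,0],0],[94,[0.7,-0.42,0],0],[94,[0.7,-0.42,0],0],[94,[0.7,-0.42,0],0],[94,[0.7,-0.42,0],0],[94,[0.7,-0.42,0],0],[94,[0.7,-0.42,0],0],[94,[0.7,-0.42,0],0],[94,[0.7,-0.42,0],0],[94,[0.7,-0.42,0],0],[94,[0.6,-0.35,0],0],[60,[0.4,-0.25,0],0.032],[60,[0.1,-0.1,0],0.032],[60,[0,0,0],0.032],[60,[0,0,0],0]]'
python3 - <<'E'
from h import *
st=read_state();im=camera("wrist");cv2.imwrite("pics/w1.png",cv2.cvtColor(im,cv2.COLOR_RGB2BGR))
np.save("w1.npy",np.r_[st["eef_pos"],st["eef_rot"]]);print(st["eef_pos"],st["eef_rot"])
for q in ("tube","dish","lever_grip"): print(q,[(np.round(r["rect"]).tolist(),round(r["conf"],2)) for r in regions_of("wrist",q)])
Rz=R.from_euler("z",.092).as_matrix();p=np.array([544.4,-109.6,95])
for n,l in dict(pivot=[0,0,0],grip=[-42,27,23.8],ball=[-66,27,23.8],mouth=[0,41.3,36.3],c1=[-60,60,-87],c2=[-60,-60,-87],c3=[60,-60,-87],c4=[60,60,-87]).items(): print(n,proj("wrist",p+Rz@l,st).round(1))
E
```

```text
clock: 2.5
eef_pos: [502.0, -110.3, 259.1]
eef_rot: [-3.142, 0.0, 0.093]
wrist_force: [-0.5, -0.1, -0.1]
finger_gap: 65.6
finger_force: 0.0
[ 501.98297226 -110.30172924  259.09615426] [-3.14159074e+00  9.29130131e-05  9.31829785e-02]
tube [([305.0, 157.0, 88.0, 117.0], 0.79)]
dish [([311.0, 134.0, 52.0, 57.0], 0.93)]
lever_grip [([307.0, 156.0, 87.0, 112.0], 0.73)]
pivot [314.3 142.4]
grip [289.3 184.2]
ball [289.7 205.6]
mouth [273.4 146.1]
c1 [271.2 178.8]
c2 [356.  178.9]
c3 [359.5  89.5]
c4 [268.2  89.4]
```

View pics/w1.png

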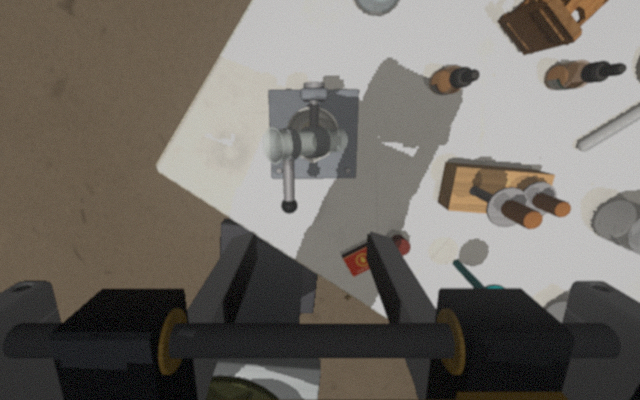

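The wrist view shows the ball at (289,206), mouth at (273,145), plate corners at (271,178),(357,178): all within ~1 px of my prediction. Go down on the lever and close.

```bash
python3 -m jog '[[60,[0,-0.24,0.3],0],[60,[0,-0.24,0.4],0],[60,[0,0,0.6],0],[60,[0,0,0.6],0],[60,[0,0,0.5],0],[60,[0,0,0.4],0],[60,[0,0,0.25],0],[60,[0,0,0.13],0],[60,[0,0,0],0]]' 20
python3 -m jog '[[0,[0,0,0],0],[0,[0,0,0],0],[0,[0,0,0],0],[0,[0,0,0],0],[0,[0,0,0],0],[0,[0,0,0],0]]' 20
```

```text
clock: 3.6
eef_pos: [499.6, -86.7, 100.0]
eef_rot: [-3.141, 0.0, 0.094]
wrist_force: [-0.2, 0.2, 0.5]
finger_gap: 60.0
finger_force: 0.0
clock: 4.2
eef_pos: [499.7, -86.6, 100.2]
eef_rot: [3.142, -0.0, 0.094]
wrist_force: [-0.1, -0.2, -0.4]
finger_gap: 15.5
finger_force: 0.0
```

```bash
python3 -m jog '[[0,[0,0,0],0],[0,[0,0,0],0],[0,[0,0,0],0]]' 20
python3 -m jog '[[0,[0,0.044,-0.042],0],[0,[0,0.044,-0.042],0],[0,[0,0.05,-0.034],0],[0,[0,0.05,-0.034],0],[0,[0,0.056,-0.025],0],[0,[0,0.056,-0.025],0],[0,[0,0.06,-0.016],0],[0,[0,0.06,-0.016],0],[0,[0,0.06,-0.005],0],[0,[0,0.06,-0.005],0],[0,[0,0.03,0],0],[0,[0,0,0],0],[0,[0,0,0],0]]' 30
```

```text
clock: 4.5
eef_pos: [499.6, -86.4, 100.2]
eef_rot: [-3.141, 0.0, 0.094]
wrist_force: [-1.5, 4.1, 2.8]
finger_gap: 9.1
finger_force: 18.4
clock: 5.8
eef_pos: [502.3, -115.0, 112.3]
eef_rot: [-3.142, 0.0, 0.094]
wrist_force: [-1.2, -0.3, -0.5]
finger_gap: 0.3
finger_force: 0.0
```

Run:
```python
from h import *
ims=[]
st=read_state();im=camera("scene");K,_=T("scene")
c=proj("scene",[520,-110,110]).astype(int);print(c)
a=im[max(0,c[1]-75):c[1]+75,c[0]-75:c[0]+75]
w=camera("wrist");
a=cv2.resize(a,(400,400),interpolation=cv2.INTER_CUBIC);b=cv2.resize(w[60:260,220:420],(400,400),interpolation=cv2.INTER_CUBIC)
cv2.imwrite("pics/s2.png",cv2.cvtColor(np.hstack([a,b]),cv2.COLOR_RGB2BGR))
```

```text
[277 154]
```

View pics/s2.png

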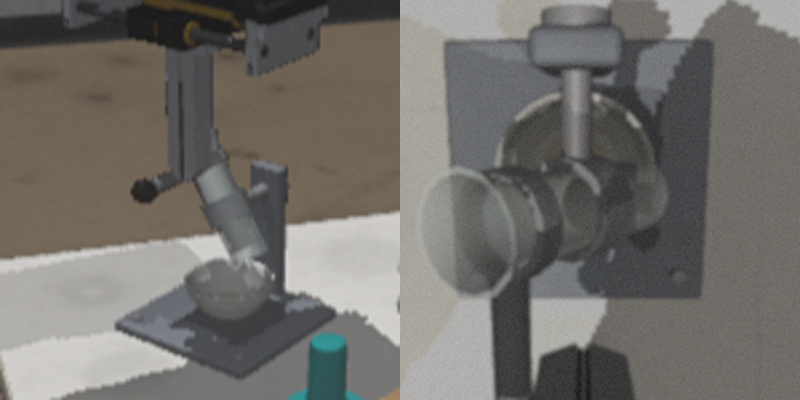

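The tube still leans (mouth at about wrist px (255,176)); the fingers slipped off over the bar and are shut beside it, ball at scene px (256,150). Work out the actual tilt and bar height.

Run:
```python
from h import *
st=read_state();Rz=R.from_euler("z",.092).as_matrix();p=np.array([544.4,-109.6,95])
for f in (.6,.7,.8,.85,.95):
    s,c=np.sin(f),np.cos(f)
    print(f,"mouth w",proj("wrist",p+Rz@[0,55*s,55*c],st).round(1),"ball s",proj("scene",p+Rz@[-66,36*s,36*c]).round(1),"bar end w",proj("wrist",p+Rz@[-35,36*s,36*c],st).round(1))
t=p+0;print("tip s",proj("scene",st["eef_pos"]),"pivot s",proj("scene",p))
b=cv2.imread("pics/scene0.png")
# mouth/ball from the top at start: heights consistent?
print(proj("top",p+Rz@[-66,27,23.8]),proj("top",p+Rz@[0,41.3,36.3]))
```

```text
0.6 mouth w [251.8 178.9] ball s [255.4 151.4] bar end w [276.4 229.2]
0.7 mouth w [244.9 177.6] ball s [254.3 152.1] bar end w [272.2 227.9]
0.8 mouth w [239.1 176.2] ball s [253.2 153. ] bar end w [268.4 226.5]
0.85 mouth w [236.5 175.5] ball s [252.7 153.5] bar end w [266.8 225.8]
0.95 mouth w [232.3 174. ] ball s [251.9 154.6] bar end w [263.9 224.2]
tip s [273.00846888 156.64406595] pivot s [286.72418842 157.77037052]
[246.90413679 198.33680881] [236.12917573 166.16444458]
```

The tube is at about 0.55 rad from vertical; model and picture agree, so the pinch was too close to the finger tips. Re-grip 12 mm deeper.

```bash
python3 -m jog '[[0,[0,0,-0.4],0],[0,[0,0,-0.4],0],[40,[0,-0.2,0],0],[40,[0,-0.2,0],0],[40,[0,0,0],0],[40,[0,0,0],0],[40,[0,0,0],0],[40,[0,0,0.4],0],[40,[0,0,0.4],0],[40,[0,0,0.35],0],[40,[0,0,0],0]]' 20
python3 -m jog '[[0,[0,0,0],0],[0,[0,0,0],0],[0,[0,0,0],0],[0,[0,0,0],0],[0,[0,0,0],0],[0,[0,0,0],0]]' 20
```

```text
clock: 7.0
eef_pos: [499.2, -95.0, 92.6]
eef_rot: [-3.14, 0.004, 0.094]
wrist_force: [-0.1, -0.1, 0.3]
finger_gap: 39.7
finger_force: 0.0
clock: 7.6
eef_pos: [500.8, -94.6, 95.6]
eef_rot: [-3.141, -0.001, 0.094]
wrist_force: [-0.9, 5.8, 4.1]
finger_gap: 11.3
finger_force: 20.0
```

```bash
python3 -m jog '[[0,[0,0.049,-0.025],0],[0,[0,0.049,-0.025],0],[0,[0,0.051,-0.017],0],[0,[0,0.051,-0.017],0],[0,[0,0.053,-0.009],0],[0,[0,0.053,-0.009],0],[0,[0,0.036,-0.002],0],[0,[0,0.036,-0.002],0],[0,[0,0.02,0],0],[0,[0,0,0],0],[0,[0,0,0],0]]' 30
```

```text
clock: 8.7
eef_pos: [502.5, -113.1, 101.1]
eef_rot: [-3.139, -0.001, 0.095]
wrist_force: [-3.8, 13.6, 8.6]
finger_gap: 10.9
finger_force: 30.0
```

```bash
python3 -m jog '[[0,[0,0.04,0],0],[0,[0,0.04,0],0],[0,[0,0,0],0],[0,[0,0,0],0]]' 30
python3 - <<'E'
from h import *
st=read_state();w=camera("wrist")
cv2.imwrite("pics/w3.png",cv2.cvtColor(cv2.resize(w[60:260,200:440],(720,600),interpolation=cv2.INTER_CUBIC),cv2.COLOR_RGB2BGR))
Rz=R.from_euler("z",.092).as_matrix();p=np.array([544.4,-109.6,95])
for f in (0,.1,.2,.3): print(f,[proj("wrist",p+Rz@[0,k*np.sin(f),k*np.cos(f)],st).round(1) for k in(55,-40)])
E
```

```text
clock: 9.1
eef_pos: [502.5, -113.6, 101.0]
eef_rot: [-3.133, 0.0, 0.095]
wrist_force: [-6.7, 39.7, 16.2]
finger_gap: 10.9
finger_force: 30.0
0 [array([310.9, 188.8]), array([312.1, 158.8])]
0.1 [array([299.5, 188.7]), array([317.4, 158.8])]
0.2 [array([288.3, 188.2]), array([322.6, 159. ])]
0.3 [array([277.6, 187.5]), array([327.8, 159.2])]
```

View pics/w3.png

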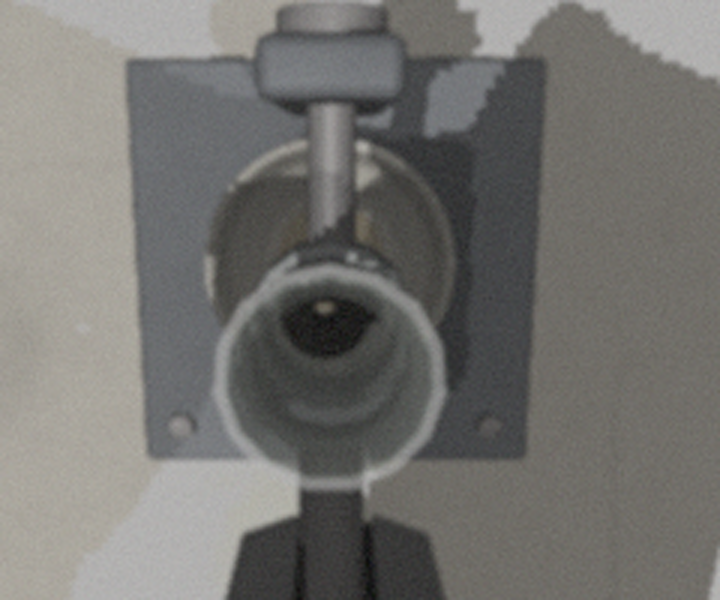

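Tube looks straight down its bore: mouth centre at (310,185), matching the upright prediction (311) and force rose against the stop. Release and rise.

```bash
python3 -m jog '[[0,[0,-0.08,0],0],[40,[0,0,0],0],[40,[0,0,0],0],[40,[0,0,0],0],[40,[0,0,0],0],[40,[0,0,-0.3],0],[40,[0,0,-0.6],0],[40,[0,0,-0.6],0],[60,[0,0,-0.6],0],[60,[0,0,-0.6],0],[60,[0,0,-0.4],0],[60,[0,0,0],0],[60,[0,0,0],0]]' 20
python3 - <<'E'
from h import *
st=read_state();w=camera("wrist");print(st["eef_pos"],st["eef_rot"])
cv2.imwrite("pics/w4.png",cv2.cvtColor(cv2.resize(w[40:280,180:500],(800,600),interpolation=cv2.INTER_CUBIC),cv2.COLOR_RGB2BGR))
Rz=R.from_euler("z",.092).as_matrix();p=np.array([544.4,-109.6,95])
for f in (0,.1): print(f,[proj("wrist",p+Rz@[0,k*np.sin(f),k*np.cos(f)],st).round(1) for k in(55,-40)])
r=R.from_euler("z",.092).as_matrix()
for q in ("tube_mouth","long_rod_grip"): print(q,[(np.round(r["rect"]).tolist(),round(r["conf"],2)) for r in regions_of("wrist",q)])
np.save("w4.npy",np.r_[st["eef_pos"],st["eef_rot"]])
E
```

```text
clock: 10.45
eef_pos: [502.1, -115.0, 254.3]
eef_rot: [-3.141, 0.001, 0.094]
wrist_force: [0.1, 0.1, -1.2]
finger_gap: 59.7
finger_force: 0.0
[ 502.13417168 -115.04937984  254.33219782] [-3.14141147e+00  5.62638911e-04  9.39418489e-02]
0 [array([309.9, 148.7]), array([310.2, 139.1])]
0.1 [array([304. , 148.6]), array([313.5, 139.1])]
tube_mouth [([310.0, 157.0, 36.0, 119.0], 0.55)]
long_rod_grip [([473.0, 276.0, 45.0, 26.0], 0.77), ([504.0, 208.0, 74.0, 42.0], 0.61)]
```

View pics/w4.png

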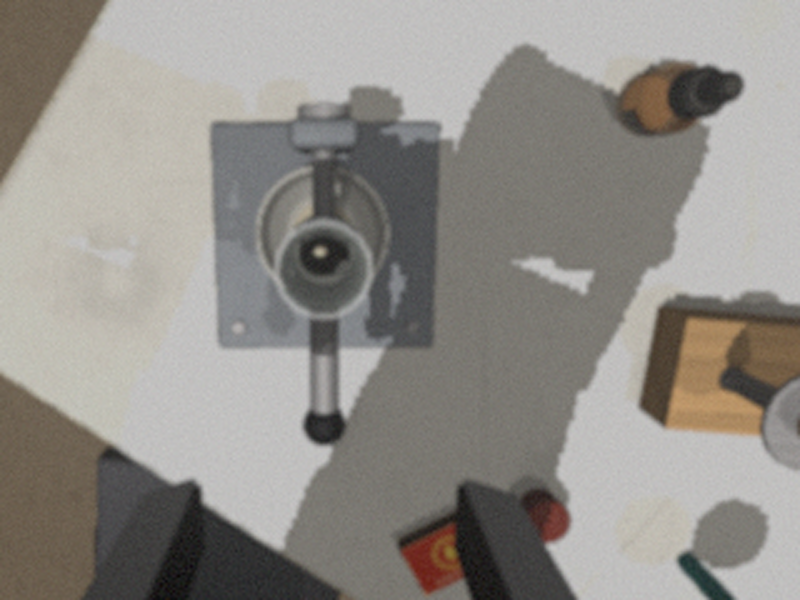

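Tube upright: mouth centre (309.6,146.8) vs predicted (309.9,148.7), so mouth ≈ (546,-109.5). Now hover over the long rod and refine.

```bash
python3 -m jog '[[60,[-0.05,0.4,0],0],[60,[-0.07,0.6,0],0],[60,[-0.08,0.65,0],0],[60,[-0.08,0.65,0],0],[60,[-0.08,0.65,0],0],[60,[-0.07,0.6,0],0],[60,[-0.05,0.4,0],0],[60,[-0.04,0.26,0],0],[60,[0,0,0],0],[60,[0,0,0],0]]'
python3 - <<'E'
from h import *
st=read_state();w=camera("wrist");print(st["eef_pos"],st["eef_rot"])
cv2.imwrite("pics/w5.png",cv2.cvtColor(cv2.resize(w[60:360,170:490],(640,600),interpolation=cv2.INTER_CUBIC),cv2.COLOR_RGB2BGR))
print(proj("wrist",[496,-327,159],st),proj("wrist",[496,-327,117],st))
for r in regions_of("wrist","long_rod_grip"): print(r["rect"],r["conf"])
np.save("w5.npy",np.r_[st["eef_pos"],st["eef_rot"]])
E
```

```text
clock: 11.6
eef_pos: [496.3, -326.3, 254.7]
eef_rot: [-3.141, 0.0, 0.094]
wrist_force: [-0.2, -0.1, -0.0]
finger_gap: 59.6
finger_force: 0.0
[ 496.27769003 -326.30553929  254.74411869] [-3.14094840e+00  3.94498963e-04  9.43124050e-02]
[312.26069186 195.60611727] [312.15640006 185.32670302]
[314.2, 185.2, 40.5, 42.3] 0.92
[319.6, 279.6, 41.3, 65.3] 0.8
```

View pics/w5.png

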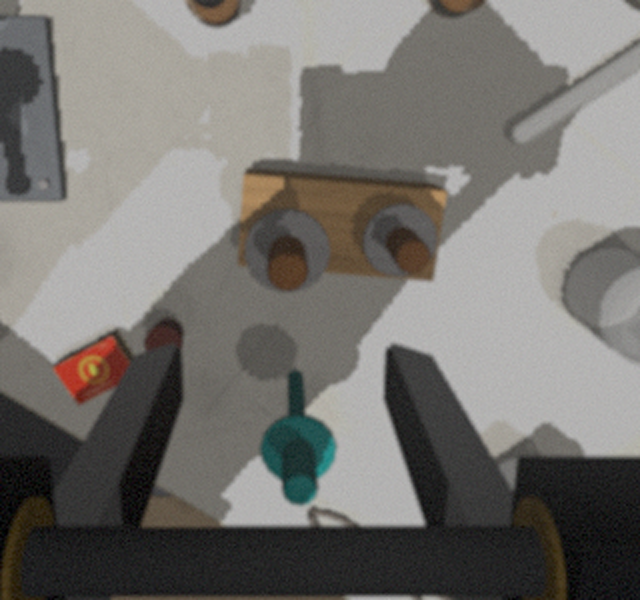

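The long rod's handle top is at (313.5,196), disc at (314.5,184.5), ~2 mm from prediction. Descend and grip.

```bash
python3 -m jog '[[60,[0,0.04,0.3],0],[60,[0,0,0.6],0],[60,[0,0,0.6],0],[60,[0,0,0.6],0],[50,[0,0,0.35],0],[40,[0,0,0.2],0],[30,[0,0,0],0],[20,[0,0,0],0],[0,[0,0,0],0],[0,[0,0,0],0],[0,[0,0,0],0],[0,[0,0,0],0],[0,[0,0,0],0]]' 40
```

```text
clock: 13.0
eef_pos: [496.9, -329.2, 123.7]
eef_rot: [3.14, -0.001, 0.094]
wrist_force: [-0.3, 0.5, 6.1]
finger_gap: 18.9
finger_force: 40.0
```

```bash
python3 -m jog '[[0,[0,0,-0.1],0],[0,[0,0,-0.3],0],[0,[0,0,-0.5],0],[0,[0,0,-0.5],0],[0,[0,0,-0.5],0],[0,[0,0,-0.5],0],[0,[0,0,-0.5],0],[0,[0,0,-0.3],0],[0,[0,0,-0.2],0],[0,[0,0,0],0]]'
python3 -m jog '[[0,[0.1,-0.3,0],0],[0,[0.16,-0.5,0],0],[0,[0.18,-0.55,0],0],[0,[0.18,-0.55,0],0],[0,[0.18,-0.55,0],0],[0,[0.18,-0.55,0],0],[0,[0.17,-0.5,0],0],[0,[0.14,-0.4,0],0],[0,[0.09,-0.3,0],0],[0,[0.01,-0.08,0],0],[0,[0,0,0],0],[0,[0,0,0],0]]'
python3 - <<'E'
from h import *
st=read_state();w=camera("wrist");print(st["eef_pos"],st["eef_rot"],st["finger_gap"])
a=cv2.resize(w[100:360,190:450],(400,400),interpolation=cv2.INTER_CUBIC)
s=camera("scene");c=proj("scene",[546,-110,160]).astype(int);print(c)
y0=max(0,c[1]-90);b=cv2.resize(s[y0:y0+160,c[0]-80:c[0]+80],(400,400),interpolation=cv2.INTER_CUBIC);print(y0)
cv2.imwrite("pics/w6.png",cv2.cvtColor(np.hstack([a,b]),cv2.COLOR_RGB2BGR))
p=st["eef_pos"];print("rod tip s",proj("scene",[p[0],p[1],p[2]-114]),"mouth s",proj("scene",[546,-109.5,150]),"mouth w",proj("wrist",[546,-109.5,150],st),"tip w",proj("wrist",[p[0],p[1],p[2]-114],st),"disc w",proj("wrist",[p[0],p[1],p[2]-10],st))
E
```

```text
clock: 14.0
eef_pos: [496.6, -329.1, 293.7]
eef_rot: [3.14, -0.001, 0.094]
wrist_force: [-0.1, -0.8, -1.0]
finger_gap: 18.7
finger_force: 40.0
clock: 15.2
eef_pos: [545.3, -109.9, 292.4]
eef_rot: [3.142, 0.0, 0.094]
wrist_force: [1.6, 0.2, -0.3]
finger_gap: 18.5
finger_force: 40.0
[ 545.27436624 -109.9254717   292.43377827] [3.14153745e+00 3.72406153e-04 9.36483342e-02] 18.45576889620986
[287 125]
35
rod tip s [287.18627695 116.38324146] mouth s [287.2813275  130.67564772] mouth w [311.1079227 183.3308341] tip w [311.46414521 190.49347251] disc w [311.61492905 227.59852756]
```

View pics/w6.png

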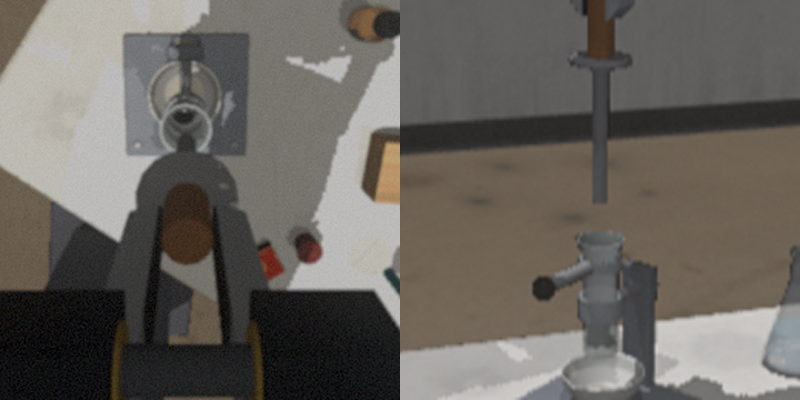

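Rod hangs straight: scene rod x≈600 vs mouth 601, wrist rod 187 vs mouth 186 (crop px). Lower it in.

```bash
python3 -m jog '[[0,[0,0,0.2],0],[0,[0,0,0.3],0],[0,[0,0,0.2],0],[0,[0,0,0.2],0],[0,[0,0,0.2],0],[0,[0,0,0.2],0],[0,[0,0,0.2],0],[0,[0,0,0.2],0],[0,[0,0,0],0]]'
python3 -m jog '[[0,[0,0,0.1],0],[0,[0,0,0.1],0],[0,[0,0,0.1],0],[0,[0,0,0.1],0],[0,[0,0,0.1],0],[0,[0,0,0.1],0],[0,[0,0,0.1],0],[0,[0,0,0.1],0],[0,[0,0,0.05],0],[0,[0,0,0],0]]'
```

```text
clock: 16.2
eef_pos: [545.0, -109.2, 206.1]
eef_rot: [-3.141, 0.002, 0.094]
wrist_force: [-1.1, 0.1, -0.8]
finger_gap: 18.7
finger_force: 40.0
clock: 17.2
eef_pos: [545.4, -109.3, 164.9]
eef_rot: [-3.142, 0.0, 0.094]
wrist_force: [-0.5, -0.1, 0.5]
finger_gap: 18.8
finger_force: 40.0
```

```bash
python3 -m jog '[[0,[0,0,0.04],0],[0,[0,0,0.04],0],[0,[0,0,0.04],0],[0,[0,0,0],0],[0,[0,0,0],0]]'
```

```text
clock: 17.7
eef_pos: [546.0, -109.4, 160.6]
eef_rot: [3.141, -0.002, 0.094]
wrist_force: [-3.5, 1.2, 14.7]
finger_gap: 19.0
finger_force: 40.0
```

Contact at exactly the predicted height: disc on the mouth. Release, rise, check.

```bash
python3 -m jog '[[0,[0,0,-0.03],0],[50,[0,0,0],0],[50,[0,0,0],0],[50,[0,0,0],0],[50,[0,0,0],0],[50,[0,0,0],0],[50,[0,0,-0.2],0],[50,[0,0,-0.5],0],[50,[0,0,-0.5],0],[50,[0,0,-0.5],0],[50,[0,0,-0.4],0],[50,[0,0,0],0],[50,[0,0,0],0],[50,[0,0,0],0]]'
python3 - <<'E'
from h import *
w=camera("wrist")
a=cv2.resize(w[90:290,210:410],(400,400),interpolation=cv2.INTER_CUBIC)
s=camera("scene");b=cv2.resize(s[85:205,227:347],(400,400),interpolation=cv2.INTER_CUBIC)
cv2.imwrite("pics/w7.png",cv2.cvtColor(np.hstack([a,b]),cv2.COLOR_RGB2BGR))
print("rim s",proj("scene",[546,-109.5,150]),[(r["rect"],r["conf"]) for n in("scene","wrist") for r in regions_of(n,"stopper_centre")])
E
```

```text
clock: 19.1
eef_pos: [545.1, -109.3, 264.5]
eef_rot: [-3.141, 0.002, 0.094]
wrist_force: [0.7, -0.4, -0.4]
finger_gap: 50.0
finger_force: 0.0
rim s [287.2813275  130.67564772] [([287.2, 187.8, 9.0, 3.1], 0.37), ([310.1, 159.6, 15.3, 5.4], 0.6), ([308.9, 162.1, 56.4, 38.7], 0.57)]
```

View pics/w7.png

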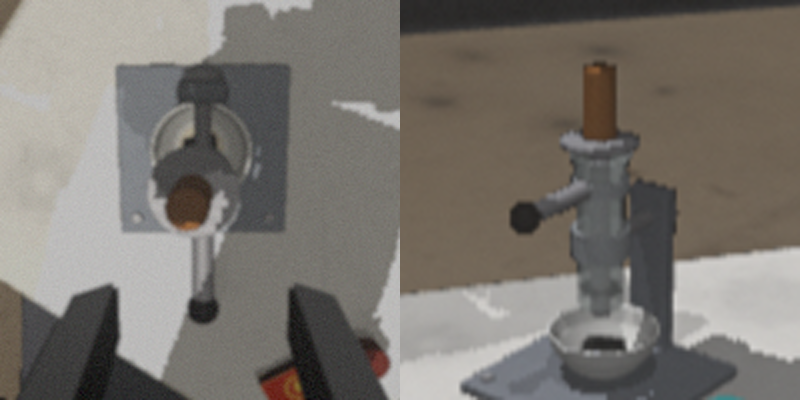

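Disc sits on the mouth, tube upright, rod end emerges below, and the black stopper lies in the dish (crop ~(603,345)). Hand in.

```bash
python3 -c "from cell import *;print(sign_off())"
```

```text
the job is handed in; nothing more can be done
None
```

The job is handed in at about 19 s: the tube is upright, the long rod stands in it with its disc on the mouth, and the stopper lies in the dish; the short rod was left in the block and the dish in its place.

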